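# Funnel in the jar, then clamp it for filling

### The arm

A 7-joint arm with a two-finger parallel gripper is mounted at the origin on a cart in front of the work surface, level with it; the furniture and walls round the work are solid. World frame = base frame: x ahead of the robot, y to its left, z up, the work surface at z = 0. Lengths are in m, angles in rad, forces in N, time in s.
With the tool pointing down it reaches from about 0.4 to 0.85 m from the base axis. Payload 10.4 kg.
Tool frame: the origin (TCP) lies at the very end of the fingers, on their centre line; the grasp point (between the pads) lies 19 mm behind it; z points along the fingers, y is the line along which they close (so a half turn about z gives the same grasp; the last joint's range is limited). The gripper opens to 85 mm and grips with 20 to 120 N. Pads are 22 mm wide; open, the fingers measure 114 mm over their backs; the gripper's body (76 mm by 85 mm) begins 54 mm behind the grasp point. The pads swing forward as they close: fully open they stand 13 mm farther back than shut.
Start: joints at [1.206, 0.332, -0.065, 1.46, 0.022, 1.35, -0.088], TCP at [0.21, -0.589, 0.231] pointing down, gripper open.
Joint ranges: [-2.6, 2.6], [-0.5, 2.12], [-1.47, 1.34], [0.16, 2.42], [-1.27, 4.41], [0.06, 2.06], [-2.6, 2.6]. Speed limits (rad/s): [2.22, 2.22, 2.79, 2.79, 3.14, 3.14, 3.14].

### API

Orientations are given as a unit quaternion [x, y, z, w].
In Python, from workcell import manip, optics gives the robot as it stands.
- The arm moves only by the tool jog_arm, never from a script. Its arguments are lists of equal length, an entry for each row: "dr": the turn, a rotation vector about the tool's x, y, z normalised to -1 to 1, where 1 is 4 degrees, a list of three; "translation": the shift along the tool's x, y, z normalised to -1 to 1, where 1 is 0.025 m, a list of three; "jaw": the opening, from 0 (shut) to 1 (fully open). A call has 1 to 10 rows; each row shifts and turns the commanded pose from where the row before left it, along the tool's axes as they then stand; what a row does not reach is not made up. A row lasts 1/10 s, in which the tool goes at most 50 mm and 8.59 degrees, less where a joint would pass 70% of its speed; a pose out of reach is approached as far as the arm can. A call with a number of a shift or a turn outside -1 to 1 is refused whole. A call with a gripper value outside its range is refused whole. The fingers move at their own pace and stop on an object; "squeeze" is the grip in N (left out, the last holds). Time passes only in rows, so rows that do not move let the fingers close. It gives the time, the measured TCP pose, the force, the opening and the grip force at its end, in the units of the state.
- manip.get_obs(): the state, without advancing time (a new reading comes with each control period).
- optics.camera(name): name is "side" or "top" or "wrist"; returns a dict with "color" (480x640x3 uint8, red, green, blue), "mtx" (3x3 intrinsics, pixels), "k1" (the pictures are not rectified: a ray, as slopes to the right and down, at radius r is drawn at 1 + k1 r^2 times it, then the intrinsics apply), "R" (3x3) and "t" (3): a world point X has camera coordinates R X + t. Camera axes: x right, y down, z forward; pixel columns grow to the right and rows downward; lengths in m; the calibration is good to about 2 mm. A picture is of the moment at which its call begins. There is no depth.
- manip.hand_in(): hands the job in; it is judged then, once.
The state is a dict: "clock": time; "joint_pos": joint angles; "joint_velocities": joint speeds; "tau": joint torques, N m; "position": TCP position; "ee_rot": TCP orientation; "ft_force": force on the tool from outside, world axes, zero at the start; "torque": the same for the moment, N m; "grip_width": opening from 0.0 (shut) to 1.0 (fully open); "grasp_force": force on a finger pad.
Only numpy, scipy, OpenCV 4.12 (cv2) and the standard library are available. Lean on these libraries where they do the work, as an engineer would, in place of code of your own. Each camera call takes 0.05 s, during which the arm holds its last target. There are 200 camera calls.

### The job

Get the empty preserving jar ready for filling: take the steel funnel from the chopping board, set it upright and fully down in the neck of the jar that stands in the red jar clamp, and let it go. Then pump the clamp's trigger against its handle, stroke by stroke, until the moving pad has pushed the jar against the fixed jaw, and finish while still holding the trigger squeezed so that the jar is firmly held for me to fill, but gently enough not to crack the glass. The funnel must stay seated and the other things stay where they are.

Things in the scene. Friction and masses are not known exactly. Their poses are not given: they have to be found in the camera images.
- clamp: squeeze-action jar clamp, fixed on the worktop: steel base plate 252 x 112 mm, its top 12 mm up; red pump body with upright handle, toothed rod, red V jaw; highest point 160 mm. Origin on the underside below the trigger's pivot, on the centre line. x axis: along the rod from the handle to the jar and the fixed jaw; z up. Pump body 60 mm long, 52 mm wide at its foot, 102 mm high
- handle_grip (a point): point inside the clamp's fixed upright handle (black grip), 150 mm above the worktop, at clamp x = -0.024. The handle is 16 mm thick along clamp x (its face away from the jar is 8 mm behind this point) and 24 mm wide; its top is 160 mm above the worktop
- bar_center (a point): centre of the trigger's black round finger bar: 14 mm in diameter, 28 mm long, lying across the clamp (along clamp y), about 150 mm above the worktop, on the jar side of the handle. Along clamp x it is 32 mm from handle_grip at rest and 18 mm squeezed home: 47 and 33 mm over the outer faces of handle and bar
- trigger (a joint): squeeze angle: 0 at rest (a spring returns it), 0.24 rad home. Squeezed from above, fingers behind the handle and before the bar. As in a caulking gun a pawl drives the toothed rod one tooth (7.5 mm) per full stroke; let fully back, the rod stays and the pawl drops behind the next tooth. It stops short of home once the jar is clamped; if it comes home just then, one more stroke is needed
- ram (a joint): travel of the toothed rod with its pad toward the jar, m: 0 to 0.013 at the start, 0.052 at most; the jar is clamped at about 0.036. A friction brake of 4 N holds it where it is, but the clamping pressure is gone as soon as the trigger is let go
- ram_pad: the moving jaw: red plate with a black rubber pad, 46 mm wide, 48 mm tall, on the front end of the rod; to be moved by the trigger only. Origin on the rod's axis, 12 mm behind the pad's face; x points to the jar; it swivels by up to 0.06 rad
- pad_face (a point): centre of the rubber pad's front face, 42 mm above the worktop, at clamp x = 0.062 + ram
- fixed_jaw: the fixed jaw: V of two black rubber faces on a red plate, up to 70 mm high, at the far end of the base; origin and axes as the clamp's. A jar lying in it has its axis at clamp x = 0.133, y = 0
- trigger_bar: the trigger's black rubber finger bar, a roller free to turn on its pin; origin at its centre. Pumping takes about 6 N at the bar, so a light grip (10 to 15 N) does; a finger alone on the bar may press harder than the set grip. With the jar clamped, 10 N at the bar presses the pad on the jar with about 11 N, 15 N with 18 N, 25 N with 32 N
- jar: empty open glass preserving jar with a blank paper band, loose, 0.2 to 0.35 kg, standing on the clamp's base 5 to 10 mm short of the fixed jaw; 70 mm across, 104 mm tall, neck 61 mm across outside and 53 mm inside. Origin at the centre of its underside, z up along its axis. Hold it with 6 to 60 N; a knock or squeeze of 90 N cracks it
- jar_rim (a point): centre of the jar's mouth, level with its rim
- funnel: steel jar funnel, loose, about 0.1 kg, standing spout down on the wooden chopping board (22 mm thick). 78 mm tall; spout tapering from 38 mm diameter at the bottom to 44 mm at 30 mm up, then a cone to 64 mm at 44 mm, then a straight upper band 64 mm across up to the top. Origin at the centre of the spout's lower end, z up along its axis
- funnel_seat (a point): point on the funnel's axis 36 mm above its lower end, where the cone is as wide as the jar's mouth: with the funnel fully seated it coincides with jar_rim
- funnel_grip (a point): point on the funnel's axis in its upper band, 64 mm above its lower end: the height to take hold of it
- filled_red: closed jar of red jam with a white lid, 65 mm across, 94 mm tall; bystander
- filled_gold: closed jar with a golden-brown filling and a grey lid, 71 mm across, 110 mm tall; bystander
- filled_green: closed jar of green olives with a grey lid, 72 mm across, 102 mm tall; bystander
- mug: blue and white mug, 78 x 112 mm with its handle, 92 mm tall, to the right; bystander
- lemon: lemon, 71 x 53 x 51 mm, lying at the left; bystander
There are look-alikes about, which are no part of the job. Leave any pink, purple or turquoise look-alike of the funnel alone.

How it is judged:
On the way, in this order (a step that is already met when the one before it is completed fails the run):
1. the funnel is fully seated in the jar's neck and let go (horizontal distance between funnel_seat and jar_rim below 0.005 m and z of funnel_seat in the frame of jar between 0.098 and 0.11 m and angle between the z axis of funnel and the z axis of jar, either way round below 0.1 rad and contact force between the fingers and funnel below 0.2 N), for 0.2 s.
2. the trigger has brought the moving pad against the jar and the jar against the fixed jaw (contact force between each of ram_pad, fixed_jaw and jar above 4 N and contact force between the fingers and trigger_bar above 2 N), for 0.2 s.
At the end, for the whole second after the job is handed in: The fingers squeeze the trigger bar (over 4 N) and so press the pad on the jar with 6 to 60 N and the jar on the fixed jaw with over 6 N; the jar stands upright (0.06 rad) and still; the funnel is seated: within 5 mm of the neck's centre, 6 mm of full depth, 0.1 rad of the jar's axis (all of step 1 and contact force between ram_pad and jar between 6 and 60 N and contact force between fixed_jaw and jar above 6 N and contact force between the fingers and trigger_bar above 4 N and value of joint trigger above 0.015 rad and contact force between the fingers and jar below 0.2 N and contact force between the fingers and ram_pad below 0.2 N and angle between jar's own z axis and vertical below 0.06 rad and linear speed of jar below 0.02 m/s); the arm keeps its last pose, push and grip.
It fails at once if the pad presses the glass jar with more than 90 N (contact force between ram_pad and jar above 90 N).
It fails at once if the jar is tipped over or lifted out of the clamp (angle between jar's own z axis and vertical above 0.4 rad or height (world z) of jar above 0.04 m).
It fails at once if the pad is pushed forward by the hand instead of by the trigger (contact force between the fingers and ram_pad above 3 N).
It fails at once if one of the other things is moved by more than 3 cm (distance of any of filled_red, filled_gold, filled_green, mug, lemon from where it was at the start of the episode above 0.03 m).
It also fails if it takes over 67 s, if anything falls off the work surface, if the arm or the gripper's body presses on something with over 40 N, if the wrist force passes 120 N, or if a joint passes its speed limit or range.

## Working session

There is one attempt and no reset: what is moved stays moved. The work goes in short steps, Python scripts to look and compute and a tool call to move; the robot and the scene stay as the last step left them, time stands still between calls to the robot, and variables do not carry over. Pictures are saved under pics/ and viewed, at most 10 in all, crops included, and the job is handed in when it is done.

Besides the shell and the picture viewer there is one more tool, called after "Call:" by a JSON object that holds its "name" and its "arguments", one argument or row to a line. jog_arm: Moves the arm, as the interface text tells. Scaled input: -1 to 1 covers 0.025 m each way for a shift and 4 degrees each way for a turn. Its arguments: {"type":"object","properties":{"dr":{"type":"array","items":{"type":"array","items":{"type":"number"}}},"translation":{"type":"array","items":{"type":"array","items":{"type":"number"}}},"jaw":{"type":"array","items":{"type":"number"}},"squeeze":{"type":"number"}},"required":["dr","translation","jaw"]}

```bash
mkdir -p pics
cat > h.py <<'E'
import numpy as np, cv2
from workcell import manip, optics
def cam(n):
    d=optics.camera(n); d={k:(np.array(v) if k!='k1' else v) for k,v in d.items()}; return d
def ray(d,u,v):
    K=d['mtx']; x=np.array([(u-K[0,2])/K[0,0],(v-K[1,2])/K[1,1]]); 
    s=x.copy()
    for _ in range(20): s=x/(1+d['k1']*(s@s))
    R=d['R']; return -R.T@d['t'], R.T@np.array([s[0],s[1],1.])
def onz(d,u,v,z):
    c,r=ray(d,u,v); return c+r*(z-c[2])/r[2]
def proj(d,X):
    p=d['R']@np.array(X)+d['t']; s=p[:2]/p[2]; s=s*(1+d['k1']*(s@s)); K=d['mtx']
    return np.array([K[0,0]*s[0]+K[0,2],K[1,1]*s[1]+K[1,2]])
def save(n,img): cv2.imwrite('pics/'+n+'.png',img[...,::-1])
E
python3 - <<'E'
from h import *
a=cam('top');b=cam('side')
import pickle; pickle.dump((a,b),open('c0.pkl','wb'))
save('top0',a['color']);save('side0',b['color'])
for d in(a,b): print(-d['R'].T@d['t'],d['R'][2],d['k1'],d['mtx'][0])
print(manip.get_obs())
E
```

```text
[-0.34894631  0.15710996  1.55657774] [ 0.53183956 -0.03368405 -0.84617496] 0.02580362687108131 [551.41949254   0.         325.85798358]
[0.56575066 1.35241511 0.94317975] [-0.01403947 -0.83474954 -0.55045081] -0.04814870474831693 [474.53105869   0.         320.77868322]
{'clock': 0.1, 'joint_pos': array([ 1.20640868,  0.33282082, -0.06470152,  1.46085065,  0.02160658,
        1.34991007, -0.08848509]), 'joint_velocities': array([-0.00014826, -0.00204136, -0.00047744, -0.00271592,  0.00088609,
       -0.00227527,  0.00050392]), 'tau': array([ 1.67738974e-03, -6.26748419e+01,  4.94530855e-02, -3.92437077e+01,
        1.62657921e-02,  6.98138014e-03, -1.25354363e-04]), 'position': array([ 0.20936518, -0.58853212,  0.23059111]), 'ee_rot': array([ 9.85429813e-01,  1.70081351e-01, -1.41524772e-04, -6.30917227e-04]), 'ft_force': array([ 0.19597071,  0.09628933, -0.20609232]), 'torque': array([-0.01729144,  0.01382155, -0.02157113]), 'grasp_force': 0.0, 'grip_width': 0.9974027232435905}
```

View pics/top0.png

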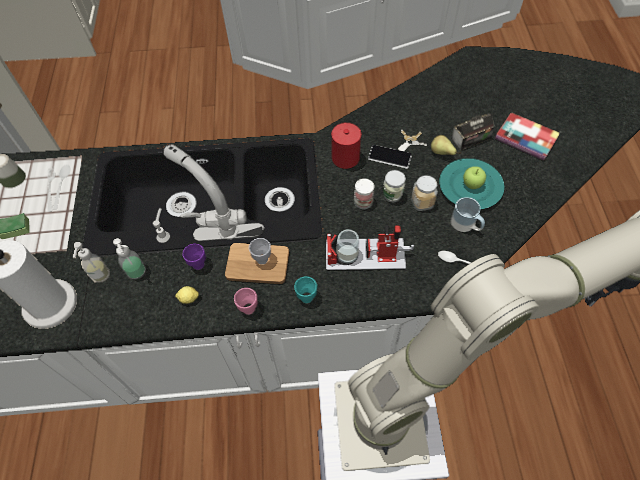

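View pics/side0.png

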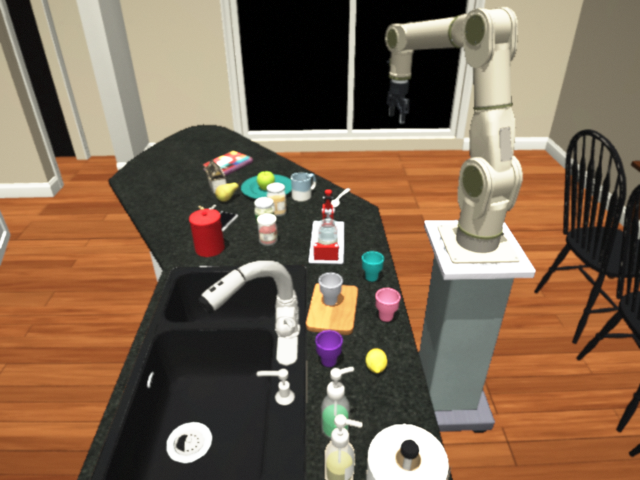

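Top: steel-grey funnel on the board at (260,251). Could be mistaken for it: purple (194,257), pink (246,300) and turquoise (306,290) look-alikes, the glass jar (347,245) and the mug (466,215). I choose the grey one on the board. The clamp is at (365,250), with its handle to the right and its fixed jaw to the left. A close crop will check this.

Run:
```python
from h import *
import pickle
a,b=pickle.load(open('c0.pkl','rb'))
c=cv2.resize(a['color'][222:292,220:420],None,fx=4,fy=4,interpolation=cv2.INTER_CUBIC)
e=cv2.resize(b['color'][185:335,300:400],None,fx=3,fy=3,interpolation=cv2.INTER_CUBIC)
o=np.zeros((590,800,3),np.uint8);o[:280]=c;o[280:,:]=0
e=cv2.resize(b['color'][185:262,300:360],None,fx=4,fy=4,interpolation=cv2.INTER_CUBIC);o[280:280+308,:240]=e
f=cv2.resize(b['color'][262:337,300:400],None,fx=4,fy=4,interpolation=cv2.INTER_CUBIC);o[280:580,300:700]=f
save('crop0',o)
```

```text
(no output)
```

View pics/crop0.png

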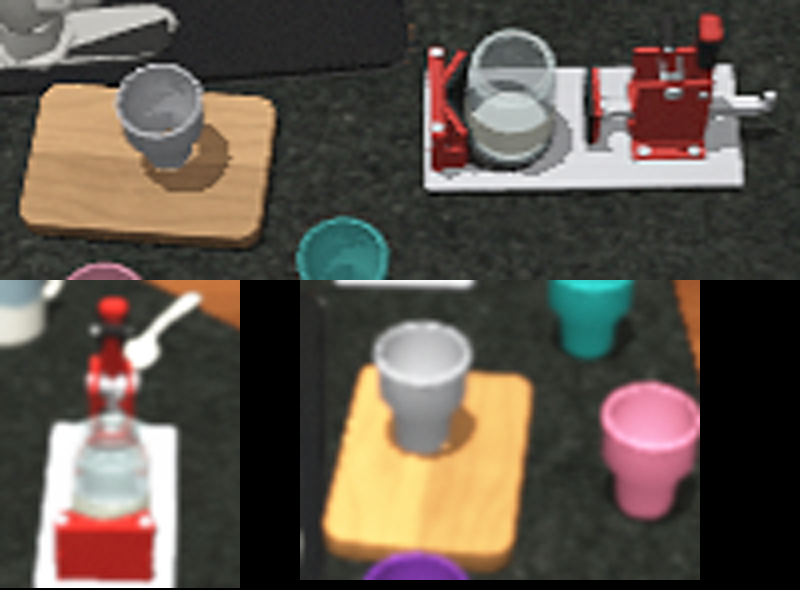

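The crop confirms it: the steel-grey funnel stands on the board with its mouth at top ≈(260.3,247.3). The jar mouth is at ≈(348,240), and the plate corners are visible in the top view.

Run:
```python
from h import *
import pickle
a,b=pickle.load(open('c0.pkl','rb'))
T=lambda u,v:(220+(u-1.5)/4,222+(v-1.5)/4)
F=lambda u,v:(300+(u-300-1.5)/4,262+(v-280-1.5)/4)
S=lambda u,v:(300+(u-1.5)/4,185+(v-280-1.5)/4)
print('funnel top',onz(a,*T(161,101),.1),'side',onz(b,*F(423,353),.1))
print('jar top',onz(a,*T(512,72),.116))
for n,z,p in [('LT',.012,(425,70)),('RT',.012,(733,68)),('RB',.012,(742,184)),('LB',.012,(426,186)),('handle top',.16,(711,20))]: print(n,onz(a,*T(*p),z))
for n,p in [('LT',(54,424)),('RT',(176,426)),('LB',(36,585)),('RB',(174,585))]: print('side',n,onz(b,*S(*p),.012))
print('handle side',onz(b,*S(114,305),.16))
# base plate white mask in top
im=cv2.cvtColor(a['color'],cv2.COLOR_RGB2HSV); m=((im[...,1]<40)&(im[...,2]>170)).astype(np.uint8); m[:235]=0;m[275:]=0;m[:,:320]=0;m[:,412:]=0
ys,xs=np.nonzero(m); h=cv2.minAreaRect(np.stack([[*onz(a,x,y,.012)][:2] for x,y in zip(xs,ys)]).astype(np.float32)); print(h, cv2.boxPoints(h))
```

```text
funnel top [0.52196335 0.30574073 0.1       ] side [0.52198987 0.30639696 0.1       ]
jar top [0.51411298 0.03663763 0.116     ]
LT [0.58469439 0.09863669 0.012     ]
RT [ 0.564078   -0.15217516  0.012     ]
RB [ 0.45721829 -0.14245268  0.012     ]
LB [0.47753935 0.10669094 0.012     ]
handle top [ 0.51968723 -0.11274423  0.16      ]
side LT [ 0.56859319 -0.15543739  0.012     ]
side RT [ 0.45505775 -0.14846563  0.012     ]
side LB [0.58522513 0.09600881 0.012     ]
side RB [0.47179821 0.09927366 0.012     ]
handle side [ 0.51443157 -0.11153702  0.16      ]
((0.5270277857780457, -0.035158559679985046), (0.2758084833621979, 0.1228521391749382), 84.91167449951172) [[ 0.4536129  -0.16707137]
 [ 0.57598084 -0.17796731]
 [ 0.60044265  0.09675425]
 [ 0.47807473  0.10765019]]
```

Call:
{"name": "jog_arm", "arguments": {
  "dr": [
    [0,0,1],
    [0,0,1],
    [0,0,1],
    [0,0,1],
    [0,0,1],
    [0,0,1],
    [0,0,0],
    [0,0,0],
    [0,0,0],
    [0,0,0]
  ],
  "translation": [
    [1,-1,0],
    [1,-1,0],
    [1,-1,0],
    [1,-1,0],
    [1,-1,0],
    [1,-1,0],
    [1,-1,0],
    [1,-1,0],
    [1,-1,0],
    [1,-1,0]
  ],
  "jaw": [1,1,1,1,1,1,1,1,1,1]
}}

```text
clock: 1.1
position: [0.4397, -0.3241, 0.2311]
ee_rot: [0.999, -0.039, -0.0, -0.0]
ft_force: [-0.4, -0.3, 0.2]
grip_width: 1.003
grasp_force: 0.0
```

Call:
{"name": "jog_arm", "arguments": {
  "dr": [
    [0,0,0],
    [0,0,0],
    [0,0,0],
    [0,0,0],
    [0,0,0],
    [0,0,0],
    [0,0,0],
    [0,0,0],
    [0,0,0],
    [0,0,0]
  ],
  "translation": [
    [0.2,-1,-0.2],
    [0.2,-1,-0.2],
    [0.2,-1,-0.2],
    [0.2,-1,-0.2],
    [0.2,-1,-0.2],
    [0.2,-1,-0.2],
    [0.2,-1,-0.2],
    [0.2,-1,-0.2],
    [0.2,-1,-0.2],
    [0,-1,-0.2]
  ],
  "jaw": [1,1,1,1,1,1,1,1,1,1]
}}

```text
clock: 2.1
position: [0.5032, -0.0783, 0.2811]
ee_rot: [0.999, -0.038, -0.0, -0.0]
ft_force: [-0.2, -0.2, 0.5]
grip_width: 1.002
grasp_force: 0.0
```

Run:
```python
from h import *
import pickle
d=cam('wrist');pickle.dump(d,open('w1.pkl','wb'));save('w1',d['color'])
print(-d['R'].T@d['t'],d['R'],d['mtx'],manip.get_obs()['position'])
for n,X in dict(jar=(.514,.037,.116),handle=(.517,-.112,.16)).items(): print(n,proj(d,X))
```

```text
[ 0.58200149 -0.08370519  0.42381319] [[-7.65435571e-02 -9.97066149e-01 -4.21544531e-04]
 [-9.48355949e-01  7.26735904e-02  3.08771022e-01]
 [-3.07834498e-01  2.40342066e-02 -9.51136309e-01]] [[395.52827869   0.         318.99580522]
 [  0.         395.52827869 240.72493958]
 [  0.           0.           1.        ]] [ 0.50375417 -0.07345097  0.28221849]
jar [175.98393093 213.64094537]
handle [367.69348917 208.74148946]
```

View pics/w1.png

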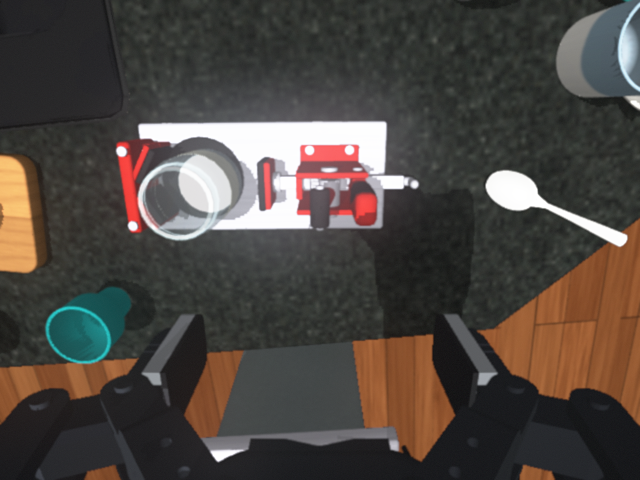

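Wrist view: jar mouth ≈(180,201), handle top ≈(366,208), trigger bar ≈(320,208), pad ≈(266,184), and plate edges at top row ≈123 and bottom row ≈229.

Run:
```python
from h import *
import pickle
d=pickle.load(open('w1.pkl','rb')); im=d['color']
g=cv2.cvtColor(im,cv2.COLOR_RGB2GRAY)
c=cv2.HoughCircles(cv2.GaussianBlur(g,(3,3),0)[140:260,110:260],cv2.HOUGH_GRADIENT_ALT,1,3,param1=150,param2=.6,minRadius=28,maxRadius=48)
print('hough',None if c is None else c[0]+np.array([110,140,0]))
print('jar eye',onz(d,180,201,.116))
hsv=cv2.cvtColor(im,cv2.COLOR_RGB2HSV)
red=((hsv[...,1]>150)&((hsv[...,0]<8)|(hsv[...,0]>172))&(hsv[...,2]>80)).astype(np.uint8)
n,l,s,ce=cv2.connectedComponentsWithStats(red)
for i in range(1,n):
    if s[i,4]>60: print('red',s[i],ce[i])
w=((hsv[...,1]<30)&(hsv[...,2]>190)).astype(np.uint8)
# plate edges: right end and top
top=[(x,np.nonzero(w[100:150,x])[0][0]+100) for x in range(150,380,5) if w[100:150,x].any()]
P=np.array([onz(d,x,y,.012)[:2] for x,y in top]); k=np.polyfit(P[:,1],P[:,0],1); print('far edge x=k y+c',k, 'resid',np.std(P[:,0]-np.polyval(k,P[:,1])))
bot=[(x,np.nonzero(w[200:250,x])[0][-1]+200) for x in range(235,300,5)]
P=np.array([onz(d,x,y,.012)[:2] for x,y in bot]); k2=np.polyfit(P[:,1],P[:,0],1); print('near edge',k2)
for n,p,z in [('handle top',(367,197),.16),('handle low',(366,222),.16),('bar',(320,208),.155),('RTcorner',(385,122),.012),('RBcorner',(383,229),.012),('screws',(309,150),.015),('s2',(349,150),.015)]: print(n,onz(d,*p,z))
save('w1c',cv2.resize(im[110:250,110:430],None,fx=2.5,fy=2.5,interpolation=cv2.INTER_CUBIC))
```

```text
hough [[177.         202.          37.28256989]
 [208.         183.          33.85453796]
 [175.         181.          41.58811569]
 [215.         192.          40.66109085]
 [221.         184.          40.31320572]
 [164.         185.          34.38370514]
 [202.         172.          38.84634399]
 [226.         192.          34.31092072]]
jar eye [0.52398341 0.03185493 0.116     ]
red [ 116  142   33   91 1191] [131.14777498 181.91267842]
red [305 146  53  15 565] [332.35929204 153.68495575]
red [297 173  71  26 382] [327.31937173 177.83769634]
red [266 186   4  22  69] [267.37681159 198.39130435]
red [355 194  21  31 600] [365.07333333 208.76666667]
red [331 209  22   5  76] [342.77631579 211.61842105]
far edge x=k y+c [0.07139418 0.57903836] resid 0.00027174854486532006
near edge [0.07696284 0.46888876]
handle top [ 0.52518911 -0.11185234  0.16      ]
handle low [ 0.50770042 -0.11046458  0.16      ]
bar [ 0.51882384 -0.07944246  0.155     ]
RTcorner [ 0.56826761 -0.14874957  0.012     ]
RBcorner [ 0.45674942 -0.14357429  0.012     ]
screws [ 0.54681688 -0.07067454  0.015     ]
s2 [ 0.5437321  -0.11108548  0.015     ]
```

View pics/w1c.png

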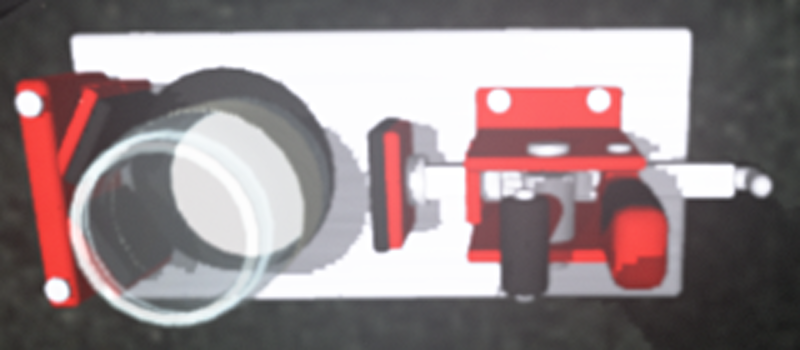

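Call:
{"name": "jog_arm", "arguments": {
  "dr": [
    [0,0,0],
    [0,0,0],
    [0,0,0],
    [0,0,0],
    [0,0,0],
    [0,0,0],
    [0,0,0],
    [0,0,0],
    [0,0,0],
    [0,0,0]
  ],
  "translation": [
    [-0.1,-1,0],
    [-0.1,-1,0],
    [-0.1,-1,0],
    [-0.1,-1,0],
    [-0.1,-1,0],
    [-0.1,-1,0],
    [-0.1,-1,0],
    [-0.1,-1,0],
    [-0.1,-1,0],
    [0,-1,0]
  ],
  "jaw": [1,1,1,1,1,1,1,1,1,1]
}}

```text
clock: 3.15
position: [0.4996, 0.1724, 0.2811]
ee_rot: [0.999, -0.039, -0.0, 0.0]
ft_force: [0.1, 0.1, 0.1]
grip_width: 0.998
grasp_force: 0.0
```

Call:
{"name": "jog_arm", "arguments": {
  "dr": [
    [0,0,0],
    [0,0,0],
    [0,0,0],
    [0,0,0],
    [0,0,0],
    [0,0,0]
  ],
  "translation": [
    [0,-1,0.4],
    [0,-1,0.4],
    [0,-1,0.4],
    [0,-1,0.4],
    [0,0,0],
    [0,0,0]
  ],
  "jaw": [1,1,1,1,1,1]
}}

```text
clock: 3.75
position: [0.5073, 0.2712, 0.2408]
ee_rot: [0.999, -0.038, -0.001, 0.0]
ft_force: [0.1, 0.0, 0.1]
grip_width: 0.997
grasp_force: 0.0
```

Run:
```python
from h import *
import pickle
d=cam('wrist');pickle.dump(d,open('w2.pkl','wb'));save('w2',d['color'])
o=manip.get_obs();print(o['position'],o['ee_rot'])
print(proj(d,(.522,.306,.1)))
```

```text
[0.50781863 0.27044266 0.24120793] [ 9.99247560e-01 -3.87840361e-02 -1.17238469e-04  3.15539557e-04]
[271.18004997 208.173584  ]
```

View pics/w2.png

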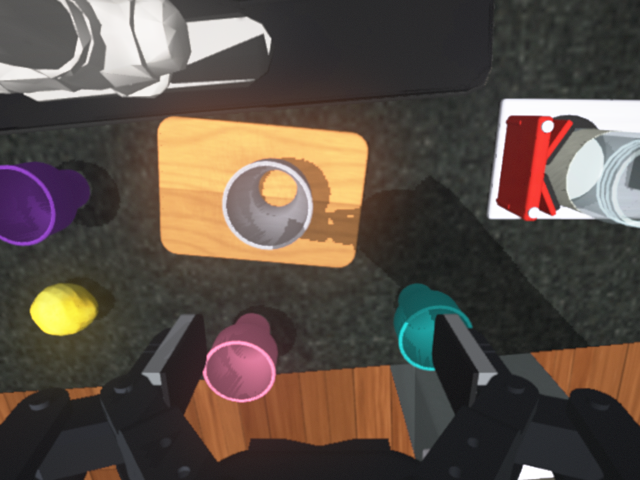

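Run:
```python
from h import *
import pickle
a,b=pickle.load(open('c0.pkl','rb'))
d=pickle.load(open('w2.pkl','rb'))
print('funnel',onz(d,267.5,204.7,.1), 'jar part',proj(d,(.524,.0345,.116)))
print('faucet base',onz(a,225,233,0),onz(b,287,360,0),'right end',onz(a,262,230,.01),onz(d,268,40,.02))
for z in (.1,.15,.2,.25): print(z,onz(b,285,275,z),proj(a,onz(b,285,275,z)))
```

```text
funnel [0.52479857 0.30839764 0.1       ] jar part [656.82093694 182.7432182 ]
faucet base [0.64580066 0.43066212 0.        ] [0.64121103 0.5083901  0.        ] right end [0.64015015 0.30668945 0.01      ] [0.64755852 0.30399954 0.02      ]
0.1 [0.65097801 0.28065611 0.1       ] [266.9905127  211.51362478]
0.15 [0.64592408 0.34421071 0.15      ] [244.89378696 205.36211441]
0.2 [0.64087016 0.40776531 0.2       ] [221.52288795 198.85573358]
0.25 [0.63581623 0.47131991 0.25      ] [196.75679076 191.96076315]
```

Call:
{"name": "jog_arm", "arguments": {
  "dr": [
    [0,0,0],
    [0,0,0],
    [0,0,0],
    [0,0,0],
    [0,0,0],
    [0,0,0],
    [0,0,0],
    [0,0,0],
    [0,0,0],
    [0,0,0]
  ],
  "translation": [
    [0.27,-0.77,0.6],
    [0.27,-0.76,0.6],
    [0,0,0.9],
    [0,0,0.9],
    [0,0,0.9],
    [0,0,0.8],
    [0,0,0.8],
    [0,0,0.8],
    [0,0,0.8],
    [0,0,0]
  ],
  "jaw": [1,1,1,1,1,1,1,1,1,1],
  "squeeze": 25
}}

```text
clock: 4.8
position: [0.5235, 0.3058, 0.0617]
ee_rot: [0.999, -0.039, -0.001, 0.001]
ft_force: [-0.2, -0.3, -0.0]
grip_width: 1.001
grasp_force: 0.0
```

Call:
{"name": "jog_arm", "arguments": {
  "dr": [
    [0,0,0],
    [0,0,0],
    [0,0,0],
    [0,0,0],
    [0,0,0],
    [0,0,0]
  ],
  "translation": [
    [0,0,0],
    [0,0,0],
    [0,0,0],
    [0,0,0],
    [0,0,0],
    [0,0,0]
  ],
  "jaw": [0.85,0.75,0.6,0.6,0.6,0.6]
}}

```text
clock: 5.4
position: [0.525, 0.3084, 0.0655]
ee_rot: [0.999, -0.039, 0.001, -0.0]
ft_force: [-0.5, -1.9, 7.6]
grip_width: 0.739
grasp_force: 27.6
```

Call:
{"name": "jog_arm", "arguments": {
  "dr": [
    [0,0,0],
    [0,0,0],
    [0,0,0],
    [0,0,0],
    [0,0,0],
    [0,0,0],
    [0,0,0],
    [0,0,0]
  ],
  "translation": [
    [0,0,-0.3],
    [0,0,-0.6],
    [0,0,-0.9],
    [0,0,-0.9],
    [0,0,-0.9],
    [0,0,-0.9],
    [0,0,-0.9],
    [0,0,-0.6]
  ],
  "jaw": [0.6,0.6,0.6,0.6,0.6,0.6,0.6,0.6]
}}

```text
clock: 6.2
position: [0.5242, 0.309, 0.2168]
ee_rot: [0.999, -0.038, 0.001, -0.001]
ft_force: [0.1, 1.4, -0.6]
grip_width: 0.737
grasp_force: 27.8
```

Call:
{"name": "jog_arm", "arguments": {
  "dr": [
    [0,0,0],
    [0,0,0],
    [0,0,0],
    [0,0,0],
    [0,0,0],
    [0,0,0],
    [0,0,0],
    [0,0,0],
    [0,0,0],
    [0,0,0]
  ],
  "translation": [
    [0,0.5,0],
    [0,0.8,0],
    [0.1,0.8,0],
    [0.1,0.8,0],
    [0.1,0.8,0],
    [0.1,0.8,0],
    [0.1,0.8,0],
    [0.1,0.8,0],
    [0.1,0.5,0],
    [0,0,0]
  ],
  "jaw": [0.6,0.6,0.6,0.6,0.6,0.6,0.6,0.6,0.6,0.6]
}}

```text
clock: 7.2
position: [0.5289, 0.1398, 0.2131]
ee_rot: [0.999, -0.04, -0.0, 0.001]
ft_force: [0.9, 0.4, -0.9]
grip_width: 0.734
grasp_force: 27.9
```

Run:
```python
from h import *
import pickle
d=cam('wrist');pickle.dump(d,open('w3.pkl','wb'));save('w3',d['color'])
o=manip.get_obs();print(o['position'],o['ee_rot'],o['grip_width'],o['grasp_force'])
print(proj(d,(.524,.0345,.116)), proj(d,o['position']+[0,0,.037]))
```

```text
[0.52863731 0.1416606  0.21339455] [ 9.99224159e-01 -3.93825966e-02 -2.38854146e-04  1.87190473e-04] 0.7386091118054954 27.869871854782104
[484.72681216 236.9457391 ] [315.77125402 376.14502008]
```

View pics/w3.png

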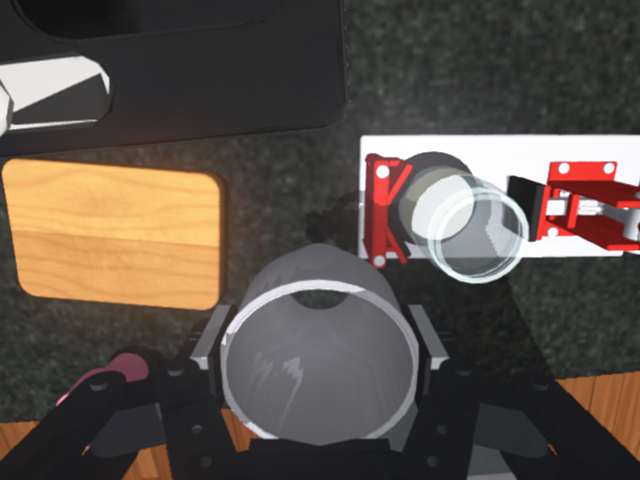

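Wrist view: the funnel is held straight, mouth centre ≈(320,363), width 198 px. The jar mouth is at ≈(478,229), width ≈102 px.

Run:
```python
from h import *
import pickle
d=pickle.load(open('w3.pkl','rb')); im=d['color'];w1=pickle.load(open('w1.pkl','rb'))
hsv=cv2.cvtColor(im,cv2.COLOR_RGB2HSV)
print('jar w3',onz(d,478,229,.116),'w1',onz(w1,177.8,201,.116))
# ray intersection of both
A=[];B=[]
for D,p in((d,(478,229)),(w1,(177.8,201))):
    c,r=ray(D,*p); r/=np.linalg.norm(r); M=np.eye(3)-np.outer(r,r); A.append(M);B.append(M@c)
print('tri',np.linalg.solve(sum(A),sum(B)))
# outer funnel rim: bright ring columns
V=hsv[...,2].astype(int)
for r in (300,320,340,362,380): 
    row=V[r]; xs=np.nonzero((row>185)&(hsv[r,:,1]<40))[0]; xs=xs[(xs>200)&(xs<440)]; print(r,xs[:4],xs[-4:])
col=V[270:300,320];print(col)
# jar rim rows/cols brightness
print('row229',V[229,418:445],V[229,512:540]); print('col478',V[165:195,478],V[268:295,478])
# plate edges
w=((hsv[...,1]<30)&(hsv[...,2]>190))
P=np.array([onz(d,x,np.nonzero(w[120:160,x])[0][0]+120,.012)[:2] for x in range(370,630,6)]); print('far edge',np.polyfit(P[:,1],P[:,0],1))
P=np.array([onz(d,x,np.nonzero(w[240:275,x])[0][-1]+240,.012)[:2] for x in range(545,630,6)]); print('near',np.polyfit(P[:,1],P[:,0],1))
```

```text
jar w3 [0.52967608 0.03907324 0.116     ] w1 [0.52412293 0.03361613 0.116     ]
tri [0.5248243  0.0360719  0.10805466]
300 [254 255 256 257] [268 269 270 271]
320 [233 234 235 236] [241 242 243 244]
340 [223 224 225] [223 224 225]
362 [] []
380 [] []
[102 101 102 102 102 103 104 105 113 157 223 235 236 235 235 234 231 229
 201 129  70  60  64  66  68  66  66  64  61  59]
row229 [235 235 236 236 236 237 238 238 238 242 249 252 252 251 250 250 250 249
 243 247 253 254 254 254 253 248 235] [ 76  77  81  81  84  98 142 174 141 125 182 225 229 235 239 232 172  82
  42  54  60  60  59  60  60 135 234 251]
col478 [254 254 254 254 254 254 254 254 254 254 255 255 243 207 176 170 170 169
 161 150 148 164 201 227 230 228 225 220 200 189] [ 87  87  90  90  92 109 151 160 124 156 220 230 232 242 226 117  32  33
  35  35  36  36  32  33  34  35  33]
far edge [0.06905096 0.5792561 ]Traceback (most recent call last):
  File "<stdin>", line 21, in <module>
IndexError: index -1 is out of bounds for axis 0 with size 0
```

Run:
```python
from h import *
import pickle
d=pickle.load(open('w3.pkl','rb'));w1=pickle.load(open('w1.pkl','rb'))
V=cv2.cvtColor(w1['color'],cv2.COLOR_RGB2HSV)[...,2].astype(int)
print('row201',list(zip(range(132,150),V[201,132:150])),list(zip(range(208,228),V[201,208:228])));print('col178',list(zip(range(154,174),V[154:174,178])),list(zip(range(228,248),V[228:248,178])))
def fit(D,pts,z):
    P=np.array([onz(D,*p,z)[:2] for p in pts]); A=np.c_[2*P,np.ones(len(P))]; s=np.linalg.lstsq(A,(P**2).sum(1),rcond=None)[0]
    return s[:2],np.sqrt(s[2]+s[:2]@s[:2])
for z in(.112,.116,.12): print(z,fit(d,[(427,229),(528.5,229),(478,177.7),(478,282.5)],z))
print('funnel rel TCP', fit(d,[(254,300),(233,320),(223,340),(320,279.5)],.2134+.037)) 
for p in [(254,300),(233,320),(223,340),(320,279.5)]: print(onz(d,*p,.2504))
```

```text
row201 [(132, np.int64(247)), (133, np.int64(246)), (134, np.int64(238)), (135, np.int64(222)), (136, np.int64(207)), (137, np.int64(228)), (138, np.int64(251)), (139, np.int64(252)), (140, np.int64(250)), (141, np.int64(242)), (142, np.int64(207)), (143, np.int64(158)), (144, np.int64(159)), (145, np.int64(139)), (146, np.int64(105)), (147, np.int64(93)), (148, np.int64(90)), (149, np.int64(85))] [(208, np.int64(247)), (209, np.int64(252)), (210, np.int64(253)), (211, np.int64(253)), (212, np.int64(249)), (213, np.int64(238)), (214, np.int64(239)), (215, np.int64(242)), (216, np.int64(244)), (217, np.int64(246)), (218, np.int64(245)), (219, np.int64(238)), (220, np.int64(231)), (221, np.int64(228)), (222, np.int64(229)), (223, np.int64(228)), (224, np.int64(228)), (225, np.int64(228)), (226, np.int64(227)), (227, np.int64(228))]
col178 [(154, np.int64(102)), (155, np.int64(131)), (156, np.int64(134)), (157, np.int64(124)), (158, np.int64(123)), (159, np.int64(125)), (160, np.int64(131)), (161, np.int64(155)), (162, np.int64(197)), (163, np.int64(224)), (164, np.int64(224)), (165, np
[... 363 characters left out ...]
, (236, np.int64(235)), (237, np.int64(237)), (238, np.int64(235)), (239, np.int64(206)), (240, np.int64(132)), (241, np.int64(75)), (242, np.int64(63)), (243, np.int64(64)), (244, np.int64(62)), (245, np.int64(61)), (246, np.int64(59)), (247, np.int64(57))]
0.112 (array([0.52602051, 0.03764667]), np.float64(0.034489059918071635))
0.116 (array([0.52735962, 0.03923374]), np.float64(0.03392327769833577))
0.12 (array([0.52869873, 0.04082081]), np.float64(0.033357495478602395))
funnel rel TCP (array([0.53024178, 0.14051896]), np.float64(0.03159793375151379))
[0.55672891 0.15761695 0.2504    ]
[0.55061672 0.1648079  0.2504    ]
[0.54399956 0.16891354 0.2504    ]
[0.56172425 0.13768301 0.2504    ]
```

Call:
{"name": "jog_arm", "arguments": {
  "dr": [
    [0,0,0],
    [0,0,0],
    [0,0,0],
    [0,0,0],
    [0,0,0],
    [0,0,0],
    [0,0,0],
    [0,0,0],
    [0,0,0]
  ],
  "translation": [
    [0,0.7,0],
    [0.04,0.8,0],
    [0.04,0.8,0],
    [0.04,0.8,0],
    [0.02,0.7,0],
    [0,0.39,0.2],
    [0,0,0.6],
    [0,0,0.6],
    [0,0,0]
  ],
  "jaw": [0.6,0.6,0.6,0.6,0.6,0.6,0.6,0.6,0.6]
}}

```text
clock: 8.15
position: [0.5225, 0.039, 0.1757]
ee_rot: [0.999, -0.038, -0.002, -0.0]
ft_force: [0.3, 0.0, -1.3]
grip_width: 0.741
grasp_force: 27.9
```

Run:
```python
from h import *
a=cam('top');b=cam('side');d=cam('wrist');o=manip.get_obs();print(o['position'],o['ft_force'])
A=cv2.resize(a['color'][215:275,310:410],None,fx=4,fy=4,interpolation=cv2.INTER_CUBIC)
B=cv2.resize(b['color'][170:265,290:370],None,fx=4,fy=4,interpolation=cv2.INTER_CUBIC)
C=cv2.resize(d['color'][130:440,120:520],None,fx=.95,fy=.95)
O=np.zeros((600,800,3),np.uint8);O[:240,:400]=A;O[:380,440:760]=B;O[245:245+C.shape[0],:380]=C
save('m1',O)
```

```text
[0.52419523 0.03874877 0.17874018] [ 1.25550709 -0.67137839 -0.00836373]
```

View pics/m1.png

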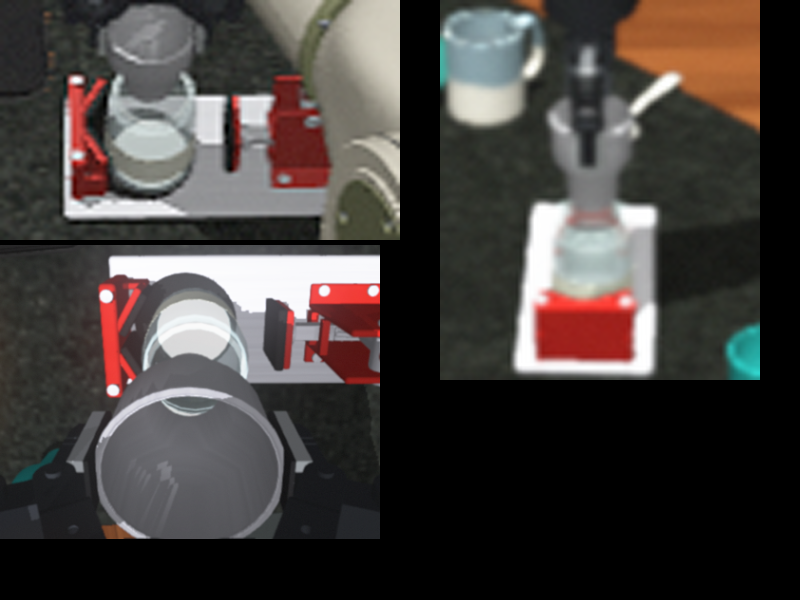

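Funnel above the jar: top mouth col 152 against jar 152, side 591 against 592. In the wrist view the jar is ≈7 px right of the funnel axis, so I shift about 3 mm toward −y while lowering.

Call:
{"name": "jog_arm", "arguments": {
  "dr": [
    [0,0,0],
    [0,0,0],
    [0,0,0],
    [0,0,0],
    [0,0,0],
    [0,0,0]
  ],
  "translation": [
    [0,0.11,0.3],
    [0,0,0.5],
    [0,0,0.5],
    [0,0,0.4],
    [0,0,0.2],
    [0,0,0]
  ],
  "jaw": [0.6,0.6,0.6,0.6,0.6,0.6]
}}

```text
clock: 8.9
position: [0.5235, 0.0351, 0.1303]
ee_rot: [0.999, -0.038, -0.001, -0.0]
ft_force: [1.0, 0.1, -1.0]
grip_width: 0.738
grasp_force: 27.9
```

Call:
{"name": "jog_arm", "arguments": {
  "dr": [
    [0,0,0],
    [0,0,0],
    [0,0,0]
  ],
  "translation": [
    [0,0,0.1],
    [0,0,0.1],
    [0,0,0]
  ],
  "jaw": [0.6,0.6,0.6]
}}

```text
clock: 9.2
position: [0.524, 0.0351, 0.1262]
ee_rot: [0.999, -0.039, 0.0, 0.0]
ft_force: [-0.1, -0.1, -0.7]
grip_width: 0.736
grasp_force: 27.9
```

Call:
{"name": "jog_arm", "arguments": {
  "dr": [
    [0,0,0],
    [0,0,0],
    [0,0,0]
  ],
  "translation": [
    [0,0,0.08],
    [0,0,0.08],
    [0,0,0]
  ],
  "jaw": [0.6,0.6,0.6]
}}

```text
clock: 9.5
position: [0.5247, 0.0353, 0.1234]
ee_rot: [0.999, -0.038, 0.001, 0.0]
ft_force: [-2.2, -0.1, 8.0]
grip_width: 0.738
grasp_force: 28.8
```

Call:
{"name": "jog_arm", "arguments": {
  "dr": [
    [0,0,0],
    [0,0,0],
    [0,0,0],
    [0,0,0],
    [0,0,0],
    [0,0,0],
    [0,0,0]
  ],
  "translation": [
    [-0.03,0,0.04],
    [0,0,0],
    [0,0,0],
    [0,0,0],
    [0,0,0],
    [0,0,0],
    [0,0,0]
  ],
  "jaw": [0.6,0.7,0.76,0.8,0.86,0.92,1]
}}

```text
clock: 10.2
position: [0.5231, 0.0351, 0.1212]
ee_rot: [0.999, -0.039, -0.0, 0.0]
ft_force: [0.2, -0.5, -0.6]
grip_width: 1.001
grasp_force: 0.0
```

Run:
```python
from h import *
d=cam('wrist');b=cam('side');o=manip.get_obs();print(o['position'],o['ft_force'],o['grip_width'])
C=cv2.resize(d['color'],None,fx=.75,fy=.75)
B=cv2.resize(b['color'][180:265,300:365],None,fx=4.5,fy=4.5,interpolation=cv2.INTER_CUBIC)
O=np.zeros((400,800,3),np.uint8);O[:360,:480]=C;O[:383,500:793]=B[:,:293]
save('m2',O)
for z in(.154,.160):print(proj(b,(.5245,.036,z)))
```

```text
[0.52321296 0.03511268 0.1212263 ] [ 0.23412433 -0.44987649  0.1574769 ] 1.0004719797377402Traceback (most recent call last):
  File "<stdin>", line 5, in <module>
ValueError: could not broadcast input array from shape (382,292,3) into shape (383,293,3)
```

Call:
{"name": "jog_arm", "arguments": {
  "dr": [
    [0,0,0],
    [0,0,0],
    [0,0,0],
    [0,0,0],
    [0,0,0],
    [0,0,0],
    [0,0,0],
    [0,0,0]
  ],
  "translation": [
    [0,0,-0.3],
    [0,0,-0.5],
    [0,0,-0.7],
    [0,0,-0.9],
    [0,0,-1],
    [0,0,-1],
    [0,0,-1],
    [0,0,0]
  ],
  "jaw": [1,1,1,1,1,1,1,1]
}}

```text
clock: 11.1
position: [0.5248, 0.0357, 0.2609]
ee_rot: [0.999, -0.038, 0.003, -0.0]
ft_force: [0.1, 0.8, -0.5]
grip_width: 1.003
grasp_force: 0.0
```

Run:
```python
from h import *
import pickle
d=cam('wrist');b=cam('side');o=manip.get_obs();print(o['position'],o['ft_force'],o['grip_width']);pickle.dump((d,b),open('m2.pkl','wb'))
C=d['color'][100:400,100:600]
B=cv2.resize(b['color'][180:265,300:360],(282,400),interpolation=cv2.INTER_CUBIC)
O=np.zeros((400,800,3),np.uint8);O[:300,:500]=C;O[:400,510:792]=B
save('m2',O)
for X in[(.5245,.036,.158),(.5157,-.1112,.16),(.518,-.079,.157)]:print(proj(d,X)-100)
```

```text
[0.52345421 0.03521509 0.25734629] [-0.21892873 -1.23482578 -0.87303223] 0.9999123139753401
[219.72004437 141.09429422]
[445.26996779 138.45728011]
[394.7045596  137.32746339]
```

View pics/m2.png

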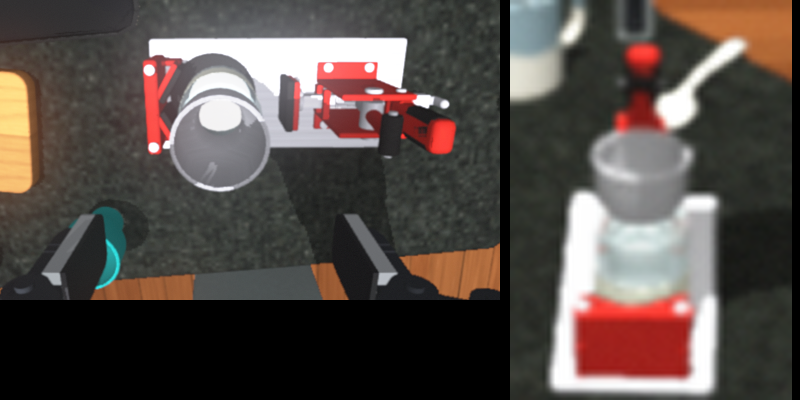

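Funnel seated upright: mouth at crop (220,140), predicted (219.7,141). Bar ≈(390,134) and handle top ≈(440,137) lie about 2 mm further +y than estimated. Moving over the trigger.

Call:
{"name": "jog_arm", "arguments": {
  "dr": [
    [0,0,0],
    [0,0,0],
    [0,0,0],
    [0,0,0],
    [0,0,0],
    [0,0,0],
    [0,0,0],
    [0,0,0],
    [0,0,0]
  ],
  "translation": [
    [0.02,0.7,0],
    [0.03,0.9,0],
    [0.03,0.9,0],
    [0.03,0.9,0],
    [0.03,0.9,0.2],
    [0,0.9,0.8],
    [0,0,0.8],
    [0,0,0.6],
    [0,0,0]
  ],
  "jaw": [1,1,1,1,1,1,1,1,1]
}}

```text
clock: 12.1
position: [0.515, -0.0947, 0.1937]
ee_rot: [0.999, -0.039, -0.002, -0.0]
ft_force: [0.5, -0.2, 0.2]
grip_width: 0.998
grasp_force: 0.0
```

Run:
```python
from h import *
d=cam('wrist');o=manip.get_obs();print(o['position'],o['ft_force'],o['grip_width'])
save('m3',d['color'])
for X in[(.5157,-.110,.16),(.518,-.078,.157),(.5245,.036,.158)]:print(proj(d,X))
print(-d['R'].T@d['t'])
```

```text
[ 0.51581414 -0.09457751  0.19526998] [0.62440136 0.19031076 0.76420381] 0.9971957922111802
[351.97080304 279.32477754]
[286.25257623 277.13244535]
[ 58.02105741 281.47734628]
[ 0.59433435 -0.10021762  0.33606521]
```

View pics/m3.png

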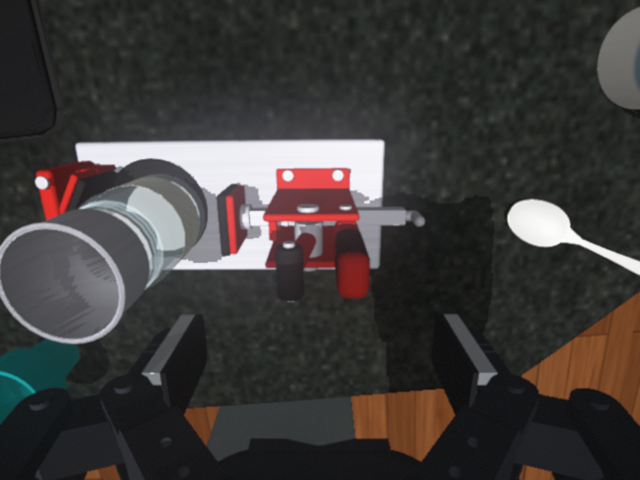

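Last picture: handle top ≈(352,276), bar ≈(289,272), close to the predicted positions. The outer faces (275..369) are centred between the fingers (≈320), and the funnel is seated. Descending.

Call:
{"name": "jog_arm", "arguments": {
  "dr": [
    [0,0,0],
    [0,0,0],
    [0,0,0],
    [0,0,0],
    [0,0,0]
  ],
  "translation": [
    [0.06,0,0.7],
    [0,0,0.8],
    [0,0,0.8],
    [0,0,0.4],
    [0,0,0]
  ],
  "jaw": [1,1,1,0.8,0.7],
  "squeeze": 20
}}

```text
clock: 12.65
position: [0.5177, -0.0947, 0.1283]
ee_rot: [0.999, -0.038, -0.001, -0.0]
ft_force: [-1.2, 0.3, 0.4]
grip_width: 0.707
grasp_force: 0.0
```

Call:
{"name": "jog_arm", "arguments": {
  "dr": [
    [0,0,0],
    [0,0,0],
    [0,0,0]
  ],
  "translation": [
    [0,0,0],
    [0,0,0],
    [0,0,0]
  ],
  "jaw": [0.62,0.58,0.58],
  "squeeze": 14
}}

```text
clock: 12.95
position: [0.5188, -0.0951, 0.1298]
ee_rot: [0.999, -0.039, 0.001, 0.0]
ft_force: [0.4, -0.7, 0.1]
grip_width: 0.581
grasp_force: 0.4
```

Call:
{"name": "jog_arm", "arguments": {
  "dr": [
    [0,0,0],
    [0,0,0],
    [0,0,0],
    [0,0,0],
    [0,0,0],
    [0,0,0]
  ],
  "translation": [
    [0,0.07,0],
    [0,0.07,0],
    [0,0.07,0],
    [0,0.07,0],
    [0,0,0],
    [0,0,0]
  ],
  "jaw": [0.52,0.47,0.42,0.38,0.34,0.3],
  "squeeze": 14
}}

```text
clock: 13.55
position: [0.5184, -0.1035, 0.1306]
ee_rot: [0.999, -0.039, 0.001, 0.001]
ft_force: [-2.8, -4.8, 11.3]
grip_width: 0.379
grasp_force: 20.2
```

Call:
{"name": "jog_arm", "arguments": {
  "dr": [
    [0,0,0],
    [0,0,0],
    [0,0,0],
    [0,0,0],
    [0,0,0],
    [0,0,0]
  ],
  "translation": [
    [0,-0.05,0],
    [0,-0.1,0],
    [0,-0.1,0],
    [0,0,0],
    [0,0,0],
    [0,0,0]
  ],
  "jaw": [0.42,0.5,0.6,0.65,0.65,0.65]
}}

```text
clock: 14.15
position: [0.5181, -0.0955, 0.1287]
ee_rot: [0.999, -0.038, -0.0, -0.0]
ft_force: [-0.1, 0.3, 0.7]
grip_width: 0.651
grasp_force: 0.0
```

Call:
{"name": "jog_arm", "arguments": {
  "dr": [
    [0,0,0],
    [0,0,0],
    [0,0,0],
    [0,0,0],
    [0,0,0],
    [0,0,0],
    [0,0,0]
  ],
  "translation": [
    [0,0,0],
    [0,0.07,0],
    [0,0.07,0],
    [0,0.07,0],
    [0,0.07,0],
    [0,0,0],
    [0,0,0]
  ],
  "jaw": [0.57,0.52,0.47,0.42,0.38,0.34,0.3]
}}

```text
clock: 14.85
position: [0.5178, -0.1036, 0.1298]
ee_rot: [0.999, -0.039, 0.0, 0.001]
ft_force: [-3.1, -2.4, 8.7]
grip_width: 0.378
grasp_force: 20.3
```

```bash
cat >> h.py <<'E'
def pad():
    d=cam('wrist'); im=d['color']; h=cv2.cvtColor(im,cv2.COLOR_RGB2HSV)
    red=((h[...,1]>150)&((h[...,0]<8)|(h[...,0]>172))&(h[...,2]>60)).astype(np.uint8)
    n,l,s,ce=cv2.connectedComponentsWithStats(red)
    for i in range(1,n):
        if s[i,4]>80: print('red',s[i],ce[i].round(),'z.04:',onz(d,*ce[i],.055).round(4))
    return d
E
python3 -c "
from h import *
print(proj(pad(),(.5245,.036,.158)))"
```

```text
red [  0 181  48  24 713] [ 18. 191.] z.04: [0.5693 0.0644 0.055 ]
red [ 254  189   88   24 1691] [298. 201.] z.04: [ 0.5502 -0.0937  0.055 ]
red [156 227  18  71 635] [165. 261.] z.04: [ 0.5207 -0.0116  0.055 ]
red [ 227  254  126   70 2655] [301. 275.] z.04: [ 0.5055 -0.091   0.055 ]
red [ 321  325   46   65 2707] [343. 357.] z.04: [ 0.447  -0.1128  0.055 ]
[-73.40440573 364.10163661]
```

Call:
{"name": "jog_arm", "arguments": {
  "dr": [
    [0,0,0],
    [0,0,0],
    [0,0,0],
    [0,0,0],
    [0,0,0],
    [0,0,0]
  ],
  "translation": [
    [0,-0.05,0],
    [0,-0.1,0],
    [0,-0.1,0],
    [0,0,0],
    [0,0,0],
    [0,0,0]
  ],
  "jaw": [0.42,0.5,0.6,0.65,0.65,0.65]
}}

```text
clock: 15.5
position: [0.5181, -0.0964, 0.1288]
ee_rot: [0.999, -0.039, -0.0, 0.0]
ft_force: [-0.5, 0.1, -0.4]
grip_width: 0.65
grasp_force: 0.0
```

Call:
{"name": "jog_arm", "arguments": {
  "dr": [
    [0,0,0],
    [0,0,0],
    [0,0,0],
    [0,0,0],
    [0,0,0],
    [0,0,0],
    [0,0,0]
  ],
  "translation": [
    [0,0,0],
    [0,0.06,0],
    [0,0.06,0],
    [0,0.06,0],
    [0,0.07,0],
    [0,0,0],
    [0,0,0]
  ],
  "jaw": [0.57,0.52,0.47,0.42,0.38,0.34,0.3]
}}

```text
clock: 16.2
position: [0.5178, -0.1035, 0.1297]
ee_rot: [0.999, -0.039, 0.0, 0.001]
ft_force: [-3.2, -2.5, 8.8]
grip_width: 0.38
grasp_force: 20.3
```

```bash
python3 -c "
from h import *
print(proj(pad(),(.5245,.036,.158)))"
```

```text
red [  0 181  49  24 713] [ 18. 191.] z.04: [0.5693 0.0642 0.055 ]
red [ 254  189   88   24 1689] [298. 201.] z.04: [ 0.5502 -0.0937  0.055 ]
red [143 227  17  70 447] [151. 255.] z.04: [ 0.525  -0.0041  0.055 ]
red [ 227  253  126   71 2616] [301. 275.] z.04: [ 0.5056 -0.0911  0.055 ]
red [ 321  325   46   65 2706] [343. 357.] z.04: [ 0.447  -0.1128  0.055 ]
[-73.58999223 364.1776591 ]
```

Call:
{"name": "jog_arm", "arguments": {
  "dr": [
    [0,0,0],
    [0,0,0],
    [0,0,0],
    [0,0,0],
    [0,0,0],
    [0,0,0]
  ],
  "translation": [
    [0,-0.05,0],
    [0,-0.1,0],
    [0,-0.1,0],
    [0,0,0],
    [0,0,0],
    [0,0,0]
  ],
  "jaw": [0.42,0.5,0.6,0.65,0.65,0.65]
}}

```text
clock: 16.85
position: [0.5181, -0.0965, 0.1288]
ee_rot: [0.999, -0.039, -0.0, 0.0]
ft_force: [-0.3, 0.1, -0.8]
grip_width: 0.65
grasp_force: 0.0
```

Call:
{"name": "jog_arm", "arguments": {
  "dr": [
    [0,0,0],
    [0,0,0],
    [0,0,0],
    [0,0,0],
    [0,0,0],
    [0,0,0],
    [0,0,0],
    [0,0,0],
    [0,0,0],
    [0,0,0]
  ],
  "translation": [
    [0,0,0],
    [0,0.03,0],
    [0,0.03,0],
    [0,0.03,0],
    [0,0.03,0],
    [0,0.03,0],
    [0,0.03,0],
    [0,0.04,0],
    [0,0.03,0],
    [0,0,0]
  ],
  "jaw": [0.57,0.54,0.51,0.48,0.46,0.43,0.41,0.38,0.34,0.3]
}}

```text
clock: 17.85
position: [0.5178, -0.1035, 0.1299]
ee_rot: [0.999, -0.039, 0.0, 0.001]
ft_force: [-5.5, -2.4, 11.2]
grip_width: 0.382
grasp_force: 19.5
```

```bash
python3 -c "
from h import *
print(proj(pad(),(.5245,.036,.158)))"
```

```text
red [  0 181  48  24 717] [ 18. 191.] z.04: [0.5692 0.0645 0.055 ]
red [ 254  189   88   24 1683] [298. 202.] z.04: [ 0.5502 -0.0938  0.055 ]
red [131 227  16  70 509] [139. 257.] z.04: [0.5246 0.0033 0.055 ]
red [ 227  254  126   70 2634] [301. 275.] z.04: [ 0.5056 -0.0914  0.055 ]
red [ 321  325   46   65 2698] [343. 357.] z.04: [ 0.4471 -0.1128  0.055 ]
[-72.90294705 363.88787993]
```

Call:
{"name": "jog_arm", "arguments": {
  "dr": [
    [0,0,0],
    [0,0,0],
    [0,0,0],
    [0,0,0],
    [0,0,0],
    [0,0,0]
  ],
  "translation": [
    [0,-0.05,0],
    [0,-0.1,0],
    [0,-0.1,0],
    [0,0,0],
    [0,0,0],
    [0,0,0]
  ],
  "jaw": [0.42,0.5,0.6,0.65,0.65,0.65]
}}

```text
clock: 18.5
position: [0.518, -0.0965, 0.1287]
ee_rot: [0.999, -0.039, -0.0, 0.0]
ft_force: [-0.9, -0.9, -1.1]
grip_width: 0.648
grasp_force: 0.0
```

Call:
{"name": "jog_arm", "arguments": {
  "dr": [
    [0,0,0],
    [0,0,0],
    [0,0,0],
    [0,0,0],
    [0,0,0]
  ],
  "translation": [
    [0,0,0],
    [0,0.03,0],
    [0,0.03,0],
    [0,0.03,0],
    [0,0,0]
  ],
  "jaw": [0.57,0.54,0.51,0.49,0.49]
}}

```text
clock: 19.0
position: [0.518, -0.0986, 0.1294]
ee_rot: [0.999, -0.038, 0.0, 0.0]
ft_force: [-3.2, 0.8, 6.6]
grip_width: 0.495
grasp_force: 17.4
```

Call:
{"name": "jog_arm", "arguments": {
  "dr": [
    [0,0,0],
    [0,0,0],
    [0,0,0]
  ],
  "translation": [
    [0,0.02,0],
    [0,0,0],
    [0,0,0]
  ],
  "jaw": [0.47,0.46,0.46]
}}

```text
clock: 19.3
position: [0.518, -0.0988, 0.1295]
ee_rot: [0.999, -0.038, 0.0, 0.0]
ft_force: [-3.1, 2.2, 7.9]
grip_width: 0.487
grasp_force: 19.4
```

```bash
python3 -c "
from h import *
pad();print(manip.get_obs()['grip_width'])"
```

```text
red [  0 180  55  41 889] [ 19. 192.] z.04: [0.5685 0.0688 0.055 ]
red [ 261  189   89   24 1690] [305. 201.] z.04: [ 0.5503 -0.0926  0.055 ]
red [140 226  13  71 503] [146. 256.] z.04: [0.525  0.0033 0.055 ]
red [ 237  251  126   82 3243] [311. 280.] z.04: [ 0.5023 -0.0922  0.055 ]
red [ 332  325   49   65 2773] [356. 357.] z.04: [ 0.4469 -0.1164  0.055 ]
0.4901871318276234
```

Call:
{"name": "jog_arm", "arguments": {
  "dr": [
    [0,0,0],
    [0,0,0],
    [0,0,0],
    [0,0,0],
    [0,0,0]
  ],
  "translation": [
    [0,0,0],
    [0,0,0],
    [0,0,0],
    [0,0,0],
    [0,0,0]
  ],
  "jaw": [0.42,0.38,0.34,0.3,0.3],
  "squeeze": 20
}}

```text
clock: 19.85
position: [0.518, -0.0988, 0.1295]
ee_rot: [0.999, -0.038, 0.0, 0.0]
ft_force: [-4.2, 1.7, 7.5]
grip_width: 0.486
grasp_force: 19.4
```

```bash
python3 -c "
from h import *
import pickle
d=pad();o=manip.get_obs();print(o['grip_width'],o['ft_force'],o['grasp_force'])
im=d['color'];V=cv2.cvtColor(im,cv2.COLOR_RGB2GRAY)
t,b=cam('top'),cam('side');pickle.dump((t,b),open('end.pkl','wb'))
# funnel rim in side view vs before
p=pickle.load(open('m2.pkl','rb'))[1]
q=cv2.absdiff(p['color'],b['color']).max(2)
print('side diff box',cv2.boundingRect(((q>40)[200:262,300:350]).astype(np.uint8)))
def mask(c): 
    h=cv2.cvtColor(c['color'],cv2.COLOR_RGB2HSV)[200:240,310:350]; return h
for c in(p,b):
    print(cv2.phaseCorrelate(*[cv2.cvtColor(x['color'],cv2.COLOR_RGB2GRAY)[200:245,312:345].astype(np.float32) for x in (p,c)]))
for y in(.036,.044): print('pred rim side',proj(b,(.5245,y,.158)),proj(b,(.5245,y,.116)))
"
```

```text
red [  0 180  55  41 891] [ 19. 192.] z.04: [0.5685 0.0688 0.055 ]
red [ 261  189   89   24 1685] [305. 201.] z.04: [ 0.5503 -0.0926  0.055 ]
red [140 226  13  71 502] [146. 256.] z.04: [0.5249 0.0033 0.055 ]
red [ 237  251  126   79 3239] [311. 280.] z.04: [ 0.5023 -0.0922  0.055 ]
red [ 332  325   49   65 2773] [356. 357.] z.04: [ 0.4469 -0.1164  0.055 ]
0.4877374641024402 [-2.63199845  2.73481721  7.22823671] 19.376679360866547
side diff box (17, 0, 28, 45)
((0.0, 0.5), 1.0)
((-0.20923953370612125, 0.7112345916781564), 0.8411234461230996)
pred rim side [326.54556328 213.0866101 ] [326.53598725 224.10656999]
pred rim side [326.62243557 214.36169216] [326.61164053 225.41042352]
```

```bash
python3 -c "
from h import *
print(manip.hand_in())"
```

```text
the job is handed in; nothing more can be done
None
```

I handed the job in with the funnel seated upright in the jar and the trigger still held at about 19 N, stopped short of home on the fifth stroke, which indicates the jar is clamped; the pad force on the glass was not measured and no verdict came back.

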